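Lock the regulator setting and hold the key switch

ROBOT

A 6-joint arm with a two-finger parallel gripper is mounted at the origin on a cart in front of the work surface, level with it; the furniture and walls round the work are solid. World frame = base frame: x ahead of the robot, y to its left, z up, the work surface at z = 0. Lengths are in m, angles in rad, forces in N, time in s.
With the tool pointing down it reaches from about 0.25 to 0.775 m from the base axis. Payload 4 kg.
Tool frame: the origin (TCP) lies midway between the tips of the shut fingers; the grasp point (between the pads) lies 19 mm behind it; z points along the fingers, y is the line along which they close (so a half turn about z gives the same grasp; the last joint's range is limited). The gripper opens to 94 mm and grips with 3 to 60 N. Pads are 16 mm wide; open, the fingers measure 119 mm over their backs; the gripper's body (75 mm by 177 mm) begins 78 mm behind the grasp point.
Start: joints at [-1.277, 0.087, 1.371, -0, 1.684, -0.103], TCP at [0.213, -0.507, 0.206] pointing down, gripper open.
Joint ranges: [-3.1, 3.1], [-0.76, 2.03], [0.27, 2.55], [-1.08, 4.22], [0.17, 2.65], [-2.57, 2.57]. Speed limits (rad/s): [2.79, 2.79, 3.14, 3.14, 3.14, 3.14].

INTERFACE

Orientations are given as a rotation vector (axis times angle).
In Python, from station import read_state, read_camera, close_job, outline_of gives the robot as it stands.
- The arm moves only by the tool drive_tool, never from a script. Its arguments are lists of equal length, an entry for each row: "linear": the shift along the tool's x, y, z as a fraction of full scale, a list of three; "angular": the turn, a rotation vector about the tool's x, y, z as a fraction of full scale, a list of three; "fingers": the gripper command: -1 is shut, 1 is fully open, values between are in proportion. A call has 1 to 20 rows; each row shifts and turns the commanded pose from where the row before left it, along the tool's axes as they then stand; what a row does not reach is not made up. Full scale, the value 1, is 50 mm for a shift and 1.5 rad for a turn. A row lasts 1/10 s, in which the tool goes at most 50 mm and 8.59 degrees, less where a joint would pass 70% of its speed; a pose out of reach is approached as far as the arm can. A call with a number of a shift or a turn outside -1 to 1 is refused whole. A call with a gripper value outside its range is refused whole. The fingers move at their own pace and stop on an object; "newtons" is the grip in N (left out, the last holds). Time passes only in rows, so rows that do not move let the fingers close. It gives the time, the measured TCP pose, the force, the opening and the grip force at its end, in the units of the state.
- read_state(): the state, without advancing time (a new reading comes with each control period).
- read_camera(name): name is "side" or "top"; returns a dict with "frame" (384x512x3 uint8, red, green, blue), "K" (3x3 intrinsics, pixels), "view" (4x4, takes a point from world to camera coordinates). Camera axes: x right, y down, z forward; pixel columns grow to the right and rows downward; lengths in m; the calibration is good to about 2 mm. A picture is of the moment at which its call begins. There is no depth.
- close_job(): hands the job in; it is judged then, once.
Trained networks look in the newest picture that a camera, given by its name, has taken for a name from the list of things; names that differ only in an ending like _2 or _b are one class to them, and where a whole thing is asked for, a point or a joint stands for the part that bears it (a point fixed in the world has none). Each returns a list of dicts, best first, with "conf" (0 to 1); they miss things now and then, are a little off and sometimes report something else, mostly with a low value. They report only what shows in the picture. A call takes as long as a camera call. They do not tell look-alikes from the thing itself.
- outline_of(camera, label): "pixels" (384x512 bool, what is visible of it) and "centre" ([column, row] in pixels, amid what is visible of it).
The state is a dict: "time_s": time; "q": joint angles; "qd": joint speeds; "effort": joint torques, N m; "position": TCP position; "ee_rot": TCP orientation; "force": force on the tool from outside, world axes, zero at the start; "ft_torque": the same for the moment, N m; "grip_width": finger opening in m; "grip_force": force on a finger pad.
Only numpy, scipy, OpenCV 4.12 (cv2) and the standard library are available. Lean on these libraries where they do the work, as an engineer would, in place of code of your own. Each camera call takes 0.05 s, during which the arm holds its last target. There are 200 camera calls.

TASK

Make the air control station on the bench ready and switch it on: turn the black regulator knob clockwise until its pointer is in line with the white mark, then slide the metal lock all the way along so that its fork closes round the knob and its other end uncovers the keyhole. Take the square-headed key (not the round-headed one) from the wooden rest, push it down into the lock past the sticky pins, wiggling it if it catches, until its collar sits on the face, and turn it a quarter turn clockwise. The switch springs back, so finish while still holding the key turned; leave the round key, the tape measure and the bolt where they are.

Things in the scene. Friction and masses are not known exactly. Their poses are not given: they have to be found in the camera images.
- station: Grey metal box fixed on the bench, 100 mm wide (x), 285 mm long (y), face 60 mm above the bench; origin under the middle. x points about ahead of the robot, y about to its left. Along the midline of the face: keyhole at y = -100 mm, knob axis at +85 mm, mark at +122 mm; the sliding lock lies between.
- knob_grip (a point): On the regulator knob's axis, 32 mm above the face, the height to grip. The knob is a black upright bar 40 mm long, 10 mm thick, round-ended, from 4 to 42 mm above the face, on a low disc 38 mm across. The point's x axis runs along the bar to its pointer end (white line on top); z is up.
- knob_part (a joint): Knob angle, rad, 0 to 2.2; grows clockwise seen from above; stays where left (friction 0.04 N m). At 1.30 the pointer is in line with the mark. Starts between 0 and 0.8. The lock's fork passes round the bar only within about 0.13 of 1.30.
- mark (a point): The white mark: a ridge 12 mm long on the station's face, 37 mm from the knob's axis on the side away from the keyhole. Axes as the station's.
- slide_tab (a point): Grip point on the sliding lock's upright aluminium tab, 34 mm above the face. The tab is 10 mm thick (y), 30 mm wide (x), and stands from 9 to 45 mm above the face on a plate 42 mm wide, whose top is 9 mm above the face. Axes as the station's: it slides along +y, towards the knob. At the start it is 55 mm from the keyhole axis, 130 mm from the knob's.
- slide_part (a joint): Travel of the sliding lock, m. 0: its plate covers the keyhole. 0.070 (end stop): its two prongs stand round the knob's bar and the keyhole is clear, the plate ending 45 mm from it. Friction 1.5 N; stays where left.
- keyhole (a point): Centre of the keyhole mouth in the face; x along the slot, z up. Slot 24.5 x 9.5 mm, slightly chamfered, in a fixed plate 6 mm thick; under it the plug's slot, 24 x 9 mm, 20 mm deep. The key turns only within 2 mm of its collar sitting on the face. In the last 8 mm it pushes down two sticky pins, 4 N each, the second 3 mm after the first (9 N in all).
- plug_part (a joint): Turn of the lock plug, rad; 0 at rest (starts 0 to 0.12, so the key may catch on it until wiggled a little in yaw); grows clockwise seen from above; stop at 1.55. A spring (0.08 N m per rad) turns it back if the key is let go. The key has about 0.1 rad of play in it.
- square_key_grip (a point): Centre of the head of the square-headed steel key (70 g), 30 mm above its collar's underside. The head is 34 mm wide (x), 8 mm thick (y), 32 mm high (z, up). Under it: a neck 8 mm across, the collar, a 7 mm shank and the bit. The key is the same either way round. It stands upright in one slot of the rest, with 1.5 mm of play.
- square_key_collar (a point): Centre of the underside of the square key's round collar (30 mm across, 4 mm thick), on the key's axis, 30 mm below the head's centre; axes as the key's. The flat bit below is 22 mm wide (x), 7 mm thick (y), a little narrower at its tip, which is 22.5 mm below this point.
- key_rest: Slotted wooden block fixed on the bench, 130 mm long (x), 46 mm wide (y), 40 mm high; origin under the middle. Its two key slots are 38 mm either side of the middle along x; the keys' collars rest on its top. Which slot holds which key varies.
- round_key_grip (a point): A point in the round head (36 mm across, 8 mm thick) of the other steel key, 30 mm above its collar's underside, in the other slot of the rest, 76 mm away. Leave it alone.
- tape_measure: A yellow tape measure lying on the bench, 62 x 74 x 36 mm, origin under its centre. Leave it alone.
- bolt_b: A bolt 42 mm high standing on its head on the bench, origin under its centre. Leave it alone.
Not all that is in view belongs to the job. What is shaped like the part that bears square_key_grip but orange is not meant.

How it is judged:
On the way, in this order (a step that is already met when the one before it is completed fails the run):
1. the knob's pointer is in line with the mark (1.30 rad, within 0.13), the lock not yet moved (value of joint knob_part between 1.17 and 1.43 rad and value of joint slide_part below 0.015 m), for 0.2 s.
2. the lock is slid fully along (at least 63 of 70 mm), round the knob still at the mark (value of joint knob_part between 1.17 and 1.43 rad and value of joint slide_part above 0.063 m), for 0.2 s.
3. the square key is fully in the lock, collar within 3.5 mm of the face, not yet turned (less than 0.4 rad) (all of step 2 and z of square_key_collar in the frame of keyhole below 0.0035 m and horizontal distance between square_key_collar and keyhole below 0.004 m and angle between square_key_collar's own z axis and vertical below 0.12 rad and value of joint plug_part below 0.4 rad), for 0.1 s.
At the end, for the whole second after the job is handed in: Through the last second: knob within 0.13 rad of the mark (1.30), lock at 63 mm or more, square key upright in the lock, collar within 3.5 mm of the face and 4 mm of the axis, plug still and turned 1.25 rad or more, fingers holding the key (2 N or more) (all of step 2 and z of square_key_collar in the frame of keyhole below 0.0035 m and horizontal distance between square_key_collar and keyhole below 0.004 m and angle between square_key_collar's own z axis and vertical below 0.12 rad and value of joint plug_part above 1.25 rad and velocity of joint plug_part below 0.2 rad/s and contact force between the fingers and square_key above 2 N); the arm keeps its last pose, push and grip.
It fails at once if the round key is moved more than 20 mm (distance of round_key_grip from where it was at the start of the episode above 0.02 m).
It fails at once if the tape measure is moved more than 30 mm (distance of tape_measure from where it was at the start of the episode above 0.03 m).
It fails at once if the bolt is moved more than 30 mm (distance of bolt_b from where it was at the start of the episode above 0.03 m).
It also fails if it takes over 69 s, if anything falls off the work surface, if the arm or the gripper's body presses on something with over 40 N, if the wrist force passes 120 N, or if a joint passes its speed limit or range.

## Working session

There is one attempt and no reset: what is moved stays moved. The work goes in short steps, Python scripts to look and compute and a tool call to move; the robot and the scene stay as the last step left them, time stands still between calls to the robot, and variables do not carry over. Pictures are saved under pics/ and viewed, at most 10 in all, crops included, and the job is handed in when it is done.

Besides the shell and the picture viewer there is one more tool, called as a command line: name --argument value ..., lists and objects as JSON in quotes. drive_tool: Moves the arm, as the interface text tells. Shift numbers are shares of 50 mm and turn numbers shares of 1.5 rad, none past 1 either way. Its arguments: {"type":"object","properties":{"linear":{"type":"array"},"angular":{"type":"array"},"fingers":{"type":"array"},"newtons":{"type":"number"}},"required":["linear","angular","fingers"]}

```bash
mkdir -p pics; cat > h.py <<'E'
import numpy as np,cv2
from station import *
def cam(n):
    c=read_camera(n); return c['frame'],np.array(c['K']),np.array(c['view'])
def proj(K,V,P):
    P=np.atleast_2d(P); p=(V[:3,:3]@P.T).T+V[:3,3]; q=(K@p.T).T; return q[:,:2]/q[:,2:]
def back(K,V,uv,z):
    d=V[:3,:3].T@np.linalg.inv(K)@np.array([uv[0],uv[1],1.]); o=-V[:3,:3].T@V[:3,3]
    return o+d*(z-o[2])/d[2]
E
python3 - <<'E'
from h import *
for n in('top','side'):
    f,K,V=cam(n); print(n,K[0,0],(-V[:3,:3].T@V[:3,3]).round(3),V[2,:3].round(2))
    for l,z in(('station',.03),('knob_grip',.1),('slide_tab',.1),('square_key_grip',.07),('round_key_grip',.07),('key_rest',.02),('tape_measure',.02),('bolt_b',.02)):
        for o in outline_of(n,l)[:3]: print(l,round(o['conf'],2),np.round(o['centre']),o['pixels'].sum(),back(K,V,o['centre'],z).round(3))
    cv2.imwrite(f'pics/{n}0.png',cv2.resize(f[:,:,::-1],(800,600),interpolation=cv2.INTER_CUBIC))
E
```

```text
top 350.7710617503404 [ 0.44  -0.009  1.079] [ 0.11  0.   -0.99]
station 0.65 [248. 213.] 3521 [0.486 0.016 0.03 ]
knob_grip 0.57 [218. 219.] 116 [0.468 0.097 0.1  ]
slide_tab 0.88 [271. 211.] 479 [ 0.488 -0.052  0.1  ]
square_key_grip 0.65 [352. 200.] 111 [ 0.517 -0.287  0.07 ]
square_key_grip 0.6 [322. 190.] 71 [ 0.547 -0.202  0.07 ]
square_key_grip 0.4 [359. 165.] 95 [ 0.621 -0.312  0.07 ]
round_key_grip 0.63 [361. 222.] 105 [ 0.454 -0.307  0.07 ]
key_rest 0.67 [349. 213.] 553 [ 0.482 -0.289  0.02 ]
tape_measure 0.78 [133. 230.] 509 [0.442 0.362 0.02 ]
bolt_b 0.62 [330. 159.] 46 [ 0.648 -0.237  0.02 ]
side 347.57018326091594 [-0.031 -0.87   0.768] [ 0.46  0.7  -0.54]
station 0.69 [223. 198.] 731 [0.461 0.101 0.03 ]
square_key_grip 0.51 [317. 273.] 184 [ 0.477 -0.404  0.07 ]
round_key_grip 0.5 [290. 258.] 82 [ 0.45  -0.321  0.07 ]
key_rest 0.78 [303. 257.] 354 [ 0.519 -0.299  0.02 ]
key_rest 0.32 [223. 198.] 748 [0.469 0.112 0.02 ]
```

View pics/top0.png

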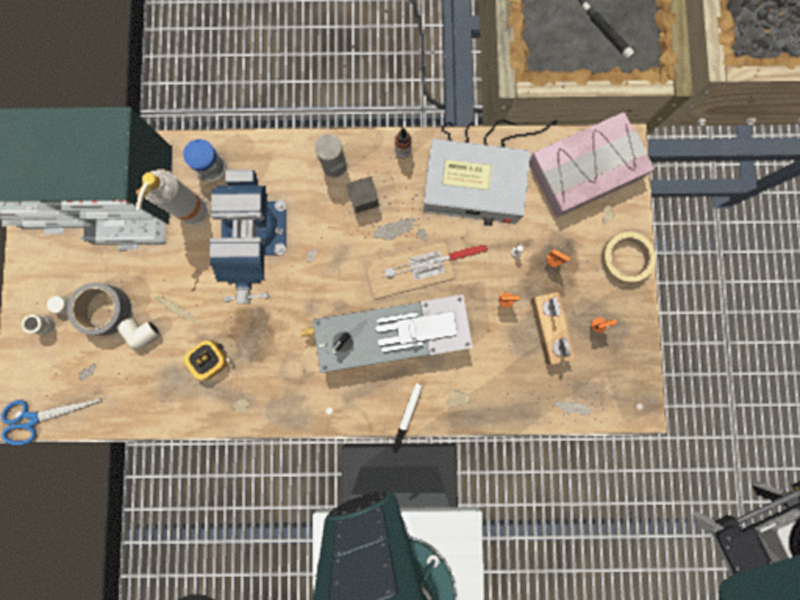

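View pics/side0.png

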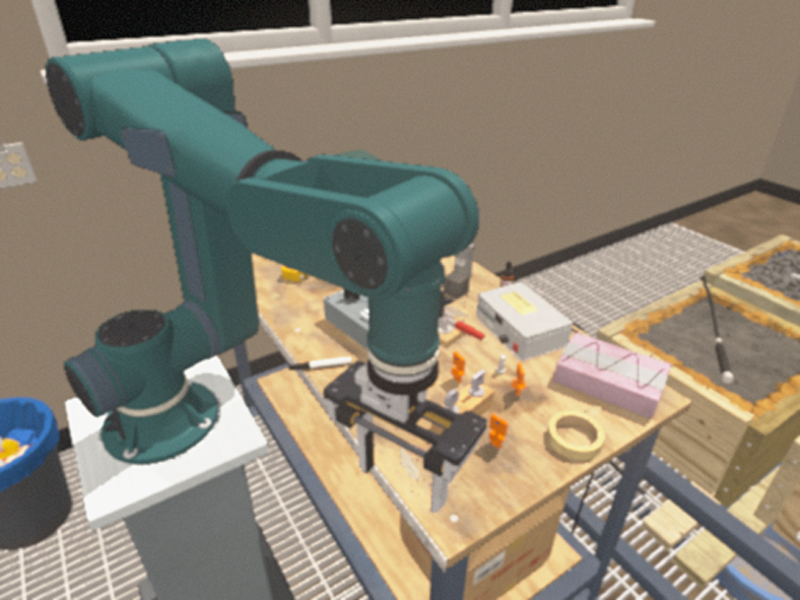

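Top view (800x600 px): the station is at (393,335), with the knob at (341,342) and the slide at (430,328). The rest is at (553,328), with steel keys at (551,308) and (561,347). Three orange look-alikes stand at (508,299), (557,259) and (601,324); these are not meant, since the key I need is steel and stands in the rest. I'll enlarge to see which of the two steel keys is square.

```bash
python3 - <<'E'
from h import *
f,K,V=cam('top')
g=f[:,:,::-1]
a=cv2.resize(g[180:245,195:310],(800,452),interpolation=cv2.INTER_CUBIC)
b=cv2.resize(g[180:240,310:400],(400,267),interpolation=cv2.INTER_CUBIC)
s,K2,V2=cam('side'); c=cv2.resize(s[225:295,270:345,::-1],(160,148),interpolation=cv2.INTER_CUBIC)
im=np.zeros((600,800,3),np.uint8)
a=cv2.resize(g[188:242,197:305],(800,400),interpolation=cv2.INTER_CUBIC)
im[:400]=a
im[400:,:300]=cv2.resize(g[184:236,330:408],(300,200),interpolation=cv2.INTER_CUBIC)
im[400:,300:600]=cv2.resize(s[225:285,265:355,::-1],(300,200),interpolation=cv2.INTER_CUBIC)
cv2.imwrite('pics/crop1.png',im)
for l in('station','key_rest'):
    o=outline_of('top',l)[0]; print(l,cv2.minAreaRect(np.argwhere(o['pixels'])[:,::-1].astype(np.float32)))
# hypothesised station overlay numbers
E
```

```text
station ((246.04052734375, 213.7432403564453), (35.34577941894531, 106.69493865966797), 80.53767395019531)
key_rest ((352.598876953125, 210.33819580078125), (44.045379638671875, 18.771244049072266), 76.4295654296875)
```

View pics/crop1.png

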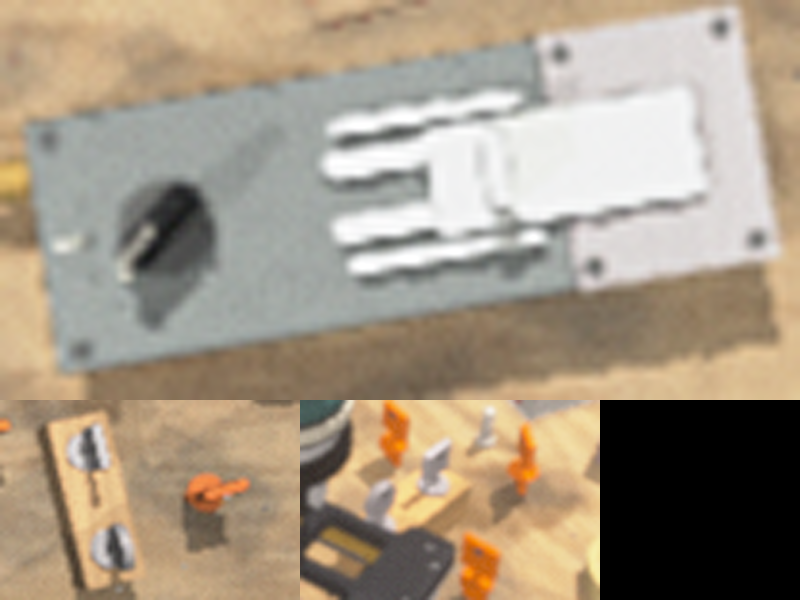

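The enlarged crop shows the square-headed steel key in the far rest slot: (93,445) in the top crop and (436,467) in the side crop. The round one is nearer the robot, at (113,548) and (380,500). The knob pointer end is at (125,275), and the mark is at (65,242). Station face corners are at (28,122), (740,8), (778,255) and (62,372).

```bash
cat > fit.py <<'E'
from h import *
from scipy.spatial.transform import Rotation as R
f,K,V=cam('top')
uv=lambda p,o,s:(np.array(p)+.5)/s+np.array(o)-.5
def rigid(W,L):
    W=W[:,:2];a=(W-W.mean(0));b=L-L.mean(0)
    th=np.arctan2((b[:,0]*a[:,1]-b[:,1]*a[:,0]).sum(),(a*b).sum())
    Rm=np.array([[np.cos(th),-np.sin(th)],[np.sin(th),np.cos(th)]]);t=W.mean(0)-Rm@L.mean(0)
    return th,t,Rm,np.linalg.norm(W-(L@Rm.T+t),axis=1)
s=800/108
C=np.array([back(K,V,uv(p,(197,188),s),.06) for p in((28,122),(740,8),(778,255),(62,372))])
L=np.array([[.05,.1425],[.05,-.1425],[-.05,-.1425],[-.05,.1425]])
th,t,Rm,e=rigid(C,L); print('station',th,t,e)
for n,y in(('keyhole',-.1),('knob',.085),('mark',.122),('tab',-.045)): print(n,(Rm@[0,y]+t).round(4))
A=[back(K,V,uv(p,(197,188),s),.102) for p in((125,278),(196,183))]
d=A[0]-A[1];print('knob bar',np.mean(A,0),np.linalg.norm(d),'ang',np.arctan2(d[1],d[0]),'knob q',1.30-(np.arctan2(d[1],d[0])-th-np.pi/2))
print('mark px',back(K,V,uv((65,242),(197,188),s),.062))
s=300/78
C=np.array([back(K,V,uv(p,(330,184),s),.04) for p in((47,25),(105,12),(143,170),(84,188))])
th,t,Rm,e=rigid(C,np.array([[.065,.023],[.065,-.023],[-.065,-.023],[-.065,.023]])); print('rest',th,t,e,'key',Rm@[.038,0]+t)
S=read_state(); print(S['position'],R.from_rotvec(S['ee_rot']).as_matrix().round(3),S['q'],S['grip_width'])
E
python3 fit.py
```

```text
station 0.1457530568586157 [0.48491859 0.00595536] [0.00161751 0.00082756 0.00232399 0.00088354]
keyhole [ 0.4994 -0.093 ]
knob [0.4726 0.0901]
mark [0.4672 0.1267]
tab [ 0.4915 -0.0386]
knob bar [0.46854405 0.09622691 0.102     ] 0.04410170310615478 ang 2.492960882133671 knob q 0.5235885015198412
mark px [0.4656703  0.13782118 0.062     ]
rest 0.1926539822195892 [ 0.49323859 -0.29938432] [0.00244623 0.00182828 0.00413718 0.00107016] key [ 0.53053557 -0.29210867]
[ 0.21257619 -0.50727164  0.20549739] [[ 0.922  0.387  0.   ]
 [ 0.387 -0.922 -0.   ]
 [-0.     0.    -1.   ]] [-1.27704899e+00  8.72032004e-02  1.37071325e+00 -1.53885702e-05
  1.68360261e+00 -1.03095382e-01] 0.09406608920954448
```

```bash
cat >> fit.py <<'E'
print('----')
s=800/108;b=lambda p,z:back(K,V,uv(p,(197,188),s),z)
D=b((167,235),.064);S_=b((657.5,146.5),.06);M=b((66,242),.062);T=b((462,178),.105)
print('disc',D,'screws',S_,'mark',M,'tab',T)
for n,p in(('screws',S_),('mark',M),('tab',T)): d=p-D; print(n,np.hypot(*d[:2]),np.arctan2(d[1],d[0]))
g=f[:,:,::-1]
# overlay predicted features
im=cv2.resize(g[188:242,197:305],(800,400),interpolation=cv2.INTER_CUBIC)
th=.1457;u=np.array([-np.sin(th),np.cos(th)])
def dot(P,c):
    q=proj(K,V,P)[0];q=(q+.5-np.array([197,188]))*s-.5;cv2.circle(im,tuple(int(v) for v in q),4,c,-1)
O=np.array([.4849,.006])
for y,z,c in((-.1,.069,(0,0,255)),(.085,.064,(0,0,255)),(.122,.062,(255,0,0)),(-.045,.105,(0,160,0)),(-.1425,.06,(255,0,255)),(.1425,.06,(255,0,255))): dot([*(O+u*y),z],c)
im2=np.zeros((600,800,3),np.uint8);im2[:400]=im
for i,n in enumerate(['station','knob_grip','slide_tab']):
    m=outline_of('top',n)[0]['pixels'][188:242,197:305].astype(np.uint8)*255
    im2[400:533,i*266:i*266+266]=cv2.resize(m,(266,133))[:,:,None]
cv2.imwrite('pics/ov.png',im2)
E
python3 fit.py | sed -n '/----/,$p'
```

```text
----
disc [0.46782888 0.09781875 0.064     ] screws [ 0.50005884 -0.09415085  0.06      ] mark [0.46566533 0.13743103 0.062     ] tab [ 0.48656782 -0.01697403  0.105     ]
screws 0.19465635057046082 -1.404456667350658
mark 0.0396713230513339 1.6253601960883621
tab 0.11631221051807174 -1.408982139493863
```

View pics/ov.png

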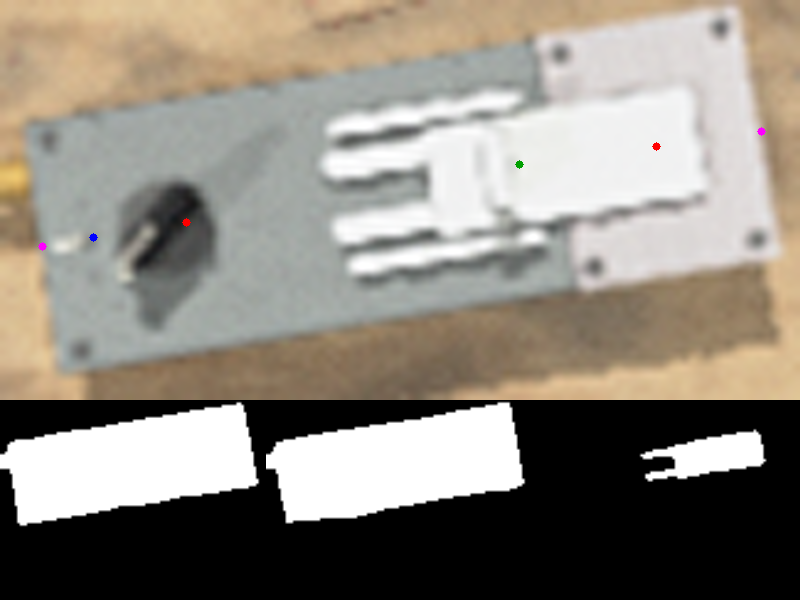

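The corners place the box, but the visible features agree with each other: disc at crop x≈168, tab at about 498 and plate end at about 703 fit the given distances. I will therefore work from the knob, not the box ends. Knob axis ≈ (0.468, 0.097), knob angle ≈ 0.52, yaw ≈ 0.15.

drive_tool --linear '[[0, 0, 0], [0, 0, 0], [0, 0, 0], [0, 0, 0], [0, 0, 0], [0, 0, 0], [0, 0, 0], [0, 0, 0], [0, 0, 0], [0, 0, 0], [0, 0, 0], [0, 0, 0], [0, 0, 0], [0, 0, 0]]' --angular '[[0, 0, -0.0998], [0, 0, -0.0998], [0, 0, -0.0998], [0, 0, -0.0998], [0, 0, -0.0998], [0, 0, -0.0998], [0, 0, -0.0998], [0, 0, -0.0998], [0, 0, -0.0998], [0, 0, -0.0998], [0, 0, -0.0998], [0, 0, -0.0998], [0, 0, -0.0998], [0, 0, -0.0998]]' --fingers '[-0.24, -0.24, -0.24, -0.24, -0.24, -0.24, -0.24, -0.24, -0.24, -0.24, -0.24, -0.24, -0.24, -0.24]' --newtons 20

```text
time_s: 2.75
position: [0.2125, -0.5073, 0.2055]
ee_rot: [0.993, 2.981, -0.0]
force: [-0.3, 1.2, 0.0]
grip_width: 0.0359
grip_force: 0.0
```

drive_tool --linear '[[0.162, 0.636, 0], [0.162, 0.636, 0], [0.162, 0.636, 0], [0.162, 0.636, 0], [0.162, 0.636, 0], [0.162, 0.636, 0], [0.162, 0.636, 0], [0.162, 0.636, 0], [0.162, 0.636, 0], [0.162, 0.636, 0], [0.162, 0.636, 0], [0.162, 0.636, 0], [0.162, 0.636, 0], [0.162, 0.636, 0], [0.162, 0.636, 0], [0.162, 0.636, 0], [0.162, 0.636, 0], [0.162, 0.636, 0], [0.162, 0.636, 0], [0.162, 0.636, 0]]' --angular '[[0, 0, 0], [0, 0, 0], [0, 0, 0], [0, 0, 0], [0, 0, 0], [0, 0, 0], [0, 0, 0], [0, 0, 0], [0, 0, 0], [0, 0, 0], [0, 0, 0], [0, 0, 0], [0, 0, 0], [0, 0, 0], [0, 0, 0], [0, 0, 0], [0, 0, 0], [0, 0, 0], [0, 0, 0], [0, 0, 0]]' --fingers '[-0.24, -0.24, -0.24, -0.24, -0.24, -0.24, -0.24, -0.24, -0.24, -0.24, -0.24, -0.24, -0.24, -0.24, -0.24, -0.24, -0.24, -0.24, -0.24, -0.24]'

```text
time_s: 4.75
position: [0.4683, 0.0987, 0.2056]
ee_rot: [1.001, 2.977, 0.0]
force: [0.5, -0.1, -0.2]
grip_width: 0.0356
grip_force: 0.0
```

```bash
python3 - <<'E'
from h import *
f,K,V=cam('side')
P={'knob_base':(.468,.0975,.064),'knob_top':(.468,.0975,.102),'mark':(.4656,.135,.062),'tabtop':(.487,-.031,.105),'kh':(.4949,-.0855,.069),'keytop':(.5305,-.292,.086),'collar':(.5305,-.292,.044)}
for n,p in P.items(): print(n,proj(K,V,p)[0].round(1))
for l in('square_key_grip','round_key_grip','slide_tab','knob_grip','key_rest'):
    for o in outline_of('side',l)[:3]:
        x,y,w,h=cv2.boundingRect(o['pixels'].astype(np.uint8)); print(l,round(o['conf'],2),np.round(o['centre'],1),(x,y,w,h))
g=f[:,:,::-1]
def crop(x,y,w,h,s,pts):
    im=cv2.resize(g[y:y+h,x:x+w],None,fx=s,fy=s,interpolation=cv2.INTER_CUBIC)
    for n in pts:
        q=(proj(K,V,P[n])[0]+.5-[x,y])*s-.5; cv2.circle(im,tuple(int(v) for v in q),3,(0,0,255),-1)
    return im
im=np.zeros((600,800,3),np.uint8)
im[:350,:]=crop(190,160,160,70,5,['knob_base','knob_top','mark','tabtop','kh'])
im[350:600,:400]=crop(265,225,80,50,5,['keytop','collar'])
cv2.imwrite('pics/side1.png',im)
E
```

```text
knob_base [224.4 190.3]
knob_top [223.9 181.5]
mark [219.  186.3]
tabtop [246.9 195.9]
kh [257.5 211.6]
keytop [305.8 238.1]
collar [304.6 248.7]
square_key_grip 0.71 [305.9 243.1] (300, 235, 12, 19)
square_key_grip 0.69 [318.1 273.1] (313, 265, 13, 21)
square_key_grip 0.51 [335.7 244.1] (328, 235, 9, 16)
round_key_grip 0.44 [289.3 257.9] (284, 250, 10, 16)
round_key_grip 0.17 [307.3 245.2] (302, 238, 8, 15)
slide_tab 0.79 [249.2 203.3] (233, 194, 34, 24)
knob_grip 0.5 [225.2 184.1] (220, 181, 11, 13)
key_rest 0.71 [294.  264.3] (276, 247, 40, 33)
```

View pics/side1.png

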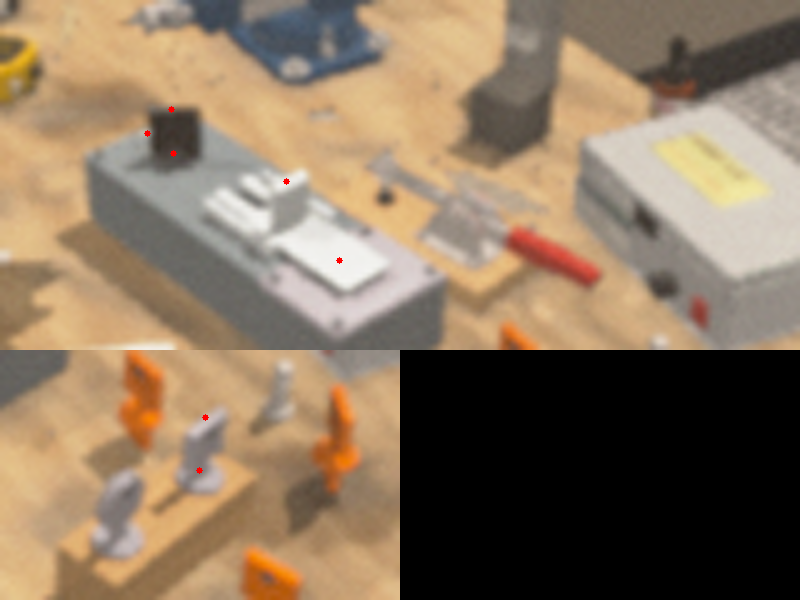

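The side view confirms it: the knob is at (176,135), the tab at (287,200), the square steel key at (205,445) and the round one at (118,500). Predictions match to about 1 px. Descending on the knob.

drive_tool --linear '[[-0.04, -0.02, 0.44], [0, 0, 0.44], [0, 0, 0.44], [0, 0, 0.44], [0, 0, 0.44], [0, 0, 0.44], [0, 0, 0], [0, 0, 0], [0, 0, 0], [0, 0, 0], [0, 0, 0], [0, 0, 0]]' --angular '[[0, 0, 0], [0, 0, 0], [0, 0, 0], [0, 0, 0], [0, 0, 0], [0, 0, 0], [0, 0, 0], [0, 0, 0], [0, 0, 0], [0, 0, 0], [0, 0, 0], [0, 0, 0]]' --fingers '[-0.24, -0.24, -0.24, -0.24, -0.24, -0.24, -0.24, -1, -1, -1, -1, -1]' --newtons 10

```text
time_s: 6.25
position: [0.4709, 0.0968, 0.0752]
ee_rot: [1.0, 2.974, 0.008]
force: [4.1, 5.1, 0.9]
grip_width: 0.0098
grip_force: 10.0
```

drive_tool --linear '[[0, 0.04, 0], [0, 0, 0], [0, 0, 0], [0, 0, 0], [0, 0, 0], [0, 0, 0], [0, 0, 0], [0, 0, 0], [0, 0, 0], [0, 0, 0]]' --angular '[[0, 0, 0], [0, 0, 0.064], [0, 0, 0.064], [0, 0, 0.064], [0, 0, 0.064], [0, 0, 0.064], [0, 0, 0.064], [0, 0, 0.064], [0, 0, 0.064], [0, 0, 0]]' --fingers '[-1, -1, -1, -1, -1, -1, -1, -1, -1, -1]'

```text
time_s: 7.25
position: [0.4706, 0.0966, 0.0751]
ee_rot: [2.045, 2.383, 0.0]
force: [-1.2, -0.3, 5.4]
grip_width: 0.01
grip_force: 10.0
```

```bash
python3 - <<'E'
from h import *
from scipy.spatial.transform import Rotation as R
S=read_state(); M=R.from_rotvec(S['ee_rot']).as_matrix(); print(M[:,1],np.arctan2(M[1,1],M[0,1]),S['position'],S['force'],S['q'])
E
```

```text
[0.98841817 0.15174854 0.00137665] 0.152337202666157 [0.47061221 0.09663631 0.07513096] [-1.21550497 -0.30456648  5.43563928] [ 8.52310931e-02 -4.32849772e-03  1.72840762e+00 -1.08738970e-03
  1.41606166e+00 -6.69384984e-02]
```

drive_tool --linear '[[0, 0, 0], [0, 0, 0], [0, 0, 0], [0, 0, -0.4], [0, 0, -0.4], [0, 0, -0.4], [0, 0, -0.4], [0, 0, 0], [0, 0, 0], [0, 0, 0], [0, 0, 0], [0, 0, 0], [0, 0, 0], [0, 0, 0], [0, 0, 0], [0, 0, 0], [0, 0, 0], [0, 0, 0]]' --angular '[[0, 0, 0], [0, 0, 0], [0, 0, 0], [0, 0, 0], [0, 0, 0], [0, 0, 0], [0, 0, 0], [0, 0, -0.0952], [0, 0, -0.0952], [0, 0, -0.0952], [0, 0, -0.0952], [0, 0, -0.0952], [0, 0, -0.0952], [0, 0, -0.0952], [0, 0, -0.0952], [0, 0, -0.0952], [0, 0, -0.0952], [0, 0, -0.0952]]' --fingers '[-0.35, -0.35, -0.35, -0.35, -0.35, -0.35, -0.35, -0.35, -0.35, -0.35, -0.35, -0.35, -0.35, -0.35, -0.35, -0.35, -0.35, -0.35]'

```text
time_s: 9.05
position: [0.4698, 0.0968, 0.153]
ee_rot: [0.251, -3.131, 0.0]
force: [-0.4, 0.2, -0.6]
grip_width: 0.0304
grip_force: 0.0
```

drive_tool --linear '[[0, -0.52, 0], [0, -0.52, 0], [0, -0.52, 0], [0, -0.52, 0], [0, -0.52, 0], [0, 0, 0]]' --angular '[[0, 0, 0], [0, 0, 0], [0, 0, 0], [0, 0, 0], [0, 0, 0], [0, 0, 0]]' --fingers '[-0.35, -0.35, -0.35, -0.35, -0.35, -0.35]'

```text
time_s: 9.65
position: [0.49, -0.034, 0.1529]
ee_rot: [0.235, -3.132, 0.002]
force: [-0.4, 0.7, -0.1]
grip_width: 0.0304
grip_force: 0.0
```

```bash
python3 - <<'E'
from h import *
f,K,V=cam('side')
P={'knob_base':(.4706,.0966,.064),'knob_top':(.4706,.0966,.102),'tip':(.4675,.1164,.102),'tail':(.4737,.0768,.102),'tabtop':(.4903,-.0319,.105)}
g=f[:,:,::-1];x,y,w,h,s=195,150,100,75,8
im=cv2.resize(g[y:y+h,x:x+w],None,fx=s,fy=s,interpolation=cv2.INTER_CUBIC)
for n in P:
    q=(proj(K,V,P[n])[0]+.5-[x,y])*s-.5; cv2.circle(im,tuple(int(v) for v in q),3,(0,0,255),-1)
cv2.imwrite('pics/side2.png',im)
S=read_state();print(S['position'],S['q'][0]-S['q'][5])
E
```

```text
[ 0.4897908  -0.03248899  0.15295322] 1.721975872066192
```

View pics/side2.png

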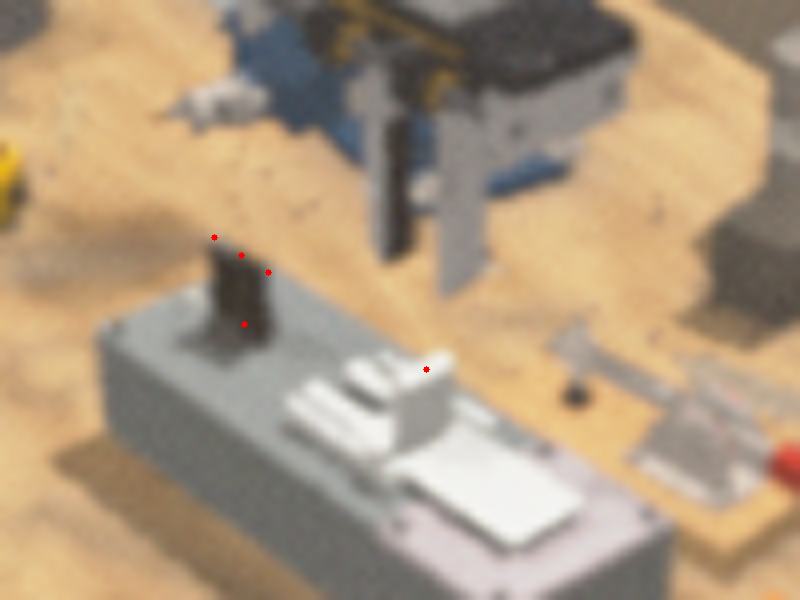

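The knob bar at (240,290) lies along the box, and the tab at (425,385) is where predicted. Going down, gripping and sliding.

drive_tool --linear '[[0, 0, 0.39], [0, 0, 0.39], [0, 0, 0.39], [0, 0, 0.39], [0, 0, 0], [0, 0, 0], [0, 0, 0], [0, 0, 0], [0, 0, 0], [0, 0, 0]]' --angular '[[0, 0, 0], [0, 0, 0], [0, 0, 0], [0, 0, 0], [0, 0, 0], [0, 0, 0], [0, 0, 0], [0, 0, 0], [0, 0, 0], [0, 0, 0]]' --fingers '[-0.35, -0.35, -0.35, -0.35, -0.35, -1, -1, -1, -1, -1]' --newtons 10

```text
time_s: 10.7
position: [0.4909, -0.0311, 0.0769]
ee_rot: [-0.241, 3.13, 0.001]
force: [0.2, 1.7, 4.8]
grip_width: 0.0097
grip_force: 10.0
```

```bash
python3 -c "
from h import *
S=read_state();print(S['position'],S['q'][0]-S['q'][5],S['force'],S['grip_width'])"
```

```text
[ 0.49089688 -0.0311458   0.07689706] 1.7248281876268254 [0.24462317 1.68781159 4.77098585] 0.00973059065868771
```

drive_tool --linear '[[0, 0.178, 0], [0, 0.178, 0], [0, 0.178, 0], [0, 0.178, 0], [0, 0.178, 0], [0, 0.178, 0], [0, 0.178, 0], [0, 0.178, 0], [0, 0.03, 0], [0, 0, 0], [0, 0, 0]]' --angular '[[0, 0, 0], [0, 0, 0], [0, 0, 0], [0, 0, 0], [0, 0, 0], [0, 0, 0], [0, 0, 0], [0, 0, 0], [0, 0, 0], [0, 0, 0], [0, 0, 0]]' --fingers '[-1, -1, -1, -1, -1, -1, -1, -1, -1, -1, -1]'

```text
time_s: 11.8
position: [0.4803, 0.0381, 0.0769]
ee_rot: [-0.24, 3.129, -0.009]
force: [1.5, -6.7, 4.9]
grip_width: 0.0098
grip_force: 10.0
```

```bash
python3 -c "
from h import *
S=read_state();p=S['position'];print(p,S['q'][0]-S['q'][5],S['force'],np.hypot(p[0]-.4909,p[1]+.0311))"
```

```text
[0.48033782 0.03814176 0.07690068] 1.7233846069344045 [ 1.54065636 -6.7050305   4.89694242] 0.07004271324369805
```

drive_tool --linear '[[0, 0, 0], [0, 0, 0], [0, 0, 0], [0, 0, -0.5], [0, 0, -0.5], [0, 0, -0.5], [0, 0, -0.5]]' --angular '[[0, 0, 0], [0, 0, 0], [0, 0, 0], [0, 0, 0], [0, 0, 0], [0, 0, 0], [0, 0, 0]]' --fingers '[-0.35, -0.35, -0.35, -0.35, -0.35, -0.35, -0.35]'

```text
time_s: 12.5
position: [0.4783, 0.0406, 0.1757]
ee_rot: [0.242, -3.131, -0.001]
force: [0.8, -0.4, 0.1]
grip_width: 0.0305
grip_force: 0.0
```

```bash
python3 - <<'E'
from h import *
f,K,V=cam('top'); s,K2,V2=cam('side')
O={}
for n in('top','side'):
    for l in('square_key_grip','round_key_grip'):
        for o in outline_of(n,l)[:4]:
            p=o['pixels'].astype(np.uint8);print(n,l,round(o['conf'],2),np.round(o['centre'],1),cv2.boundingRect(p))
def crop(g,K,V,x,y,w,h,sc,pts):
    im=cv2.resize(g[y:y+h,x:x+w,::-1],None,fx=sc,fy=sc,interpolation=cv2.INTER_CUBIC)
    for p in pts:
        q=(proj(K,V,p)[0]+.5-[x,y])*sc-.5; cv2.circle(im,tuple(int(v) for v in q),2,(0,0,255),-1)
    return im
k=np.array([.5305,-.292]);a=.193;ux=np.array([np.cos(a),np.sin(a)])
pts=[(*(k+ux*d),.086) for d in(-.017,0,.017)]+[(*k,.044)]
im=np.zeros((600,800,3),np.uint8)
im[:,:400]=crop(f,K,V,336,180,40,60,10,pts)
im[:,400:]=crop(s,K2,V2,278,225,40,60,10,pts)
cv2.imwrite('pics/key.png',im)
E
```

```text
top square_key_grip 0.66 [356.3 164.5] (350, 160, 14, 11)
top square_key_grip 0.63 [324.4 189.9] (319, 188, 13, 10)
top square_key_grip 0.6 [352.1 200.8] (347, 190, 11, 13)
top round_key_grip 0.67 [358.4 223.3] (353, 217, 12, 11)
side square_key_grip 0.68 [306.8 245. ] (301, 238, 9, 16)
side square_key_grip 0.49 [319.3 272.4] (313, 265, 14, 21)
side square_key_grip 0.44 [334.2 242. ] (327, 234, 11, 18)
side round_key_grip 0.53 [287.8 261.3] (284, 250, 10, 17)
```

View pics/key.png

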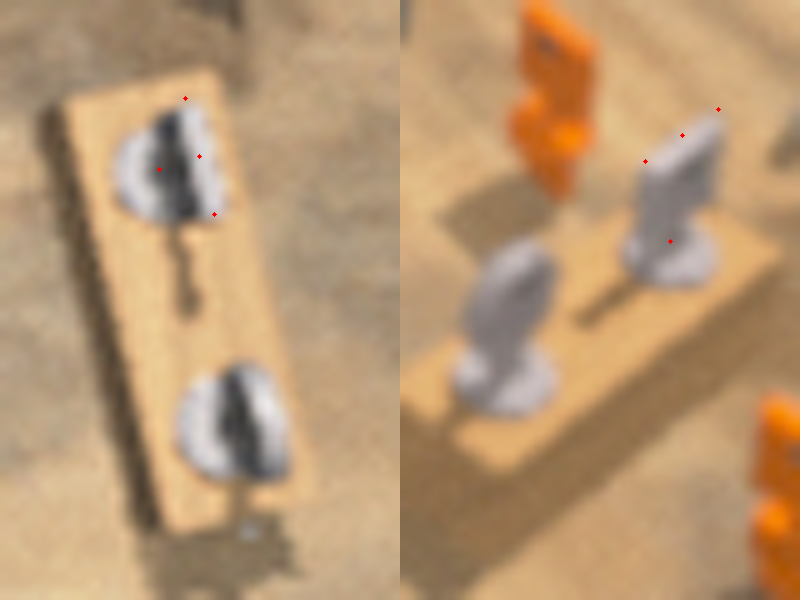

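The square key's head top is at (207,160) top and (685,149) side, about 2 mm off the prediction, so I take it as (0.529, -0.2945). Next I move above it and look at the keyhole.

drive_tool --linear '[[0, 0, 0], [0.02, -0.678, 0], [0.02, -0.678, 0], [0.02, -0.678, 0], [0.02, -0.678, 0], [0.02, -0.678, 0], [0.02, -0.678, 0], [0.02, -0.678, 0], [0.02, -0.678, 0], [0.02, -0.678, 0], [0.02, -0.678, 0], [0, 0, 0], [0, 0, 0]]' --angular '[[0, 0, -0.02], [0, 0, 0], [0, 0, 0], [0, 0, 0], [0, 0, 0], [0, 0, 0], [0, 0, 0], [0, 0, 0], [0, 0, 0], [0, 0, 0], [0, 0, 0], [0, 0, 0], [0, 0, 0]]' --fingers '[-0.35, -0.35, -0.35, -0.35, -0.35, -0.35, -0.35, -0.35, -0.35, -0.35, -0.35, -0.35, -0.35]'

```text
time_s: 14.1
position: [0.5304, -0.2948, 0.1737]
ee_rot: [0.287, -3.126, -0.004]
force: [-0.0, 0.1, -0.4]
grip_width: 0.0303
grip_force: 0.0
```

```bash
python3 - <<'E'
from h import *
f,K,V=cam('top'); s,K2,V2=cam('side')
S=read_state();print(S['position'],S['q'][0]-S['q'][5])
def crop(g,K,V,x,y,w,h,sc,pts):
    im=cv2.resize(g[y:y+h,x:x+w,::-1],None,fx=sc,fy=sc,interpolation=cv2.INTER_CUBIC)
    for p in pts:
        q=(proj(K,V,p)[0]+.5-[x,y])*sc-.5; cv2.circle(im,tuple(int(v) for v in q),2,(0,0,255),-1)
    return im
k=np.array([.4988,-.0859]);a=.1513;ux=np.array([np.cos(a),np.sin(a)])
pts=[(*(k+ux*d),.06) for d in(-.0122,0,.0122)]
kp=[(.529,-.2945,.086)]
im=np.zeros((600,800,3),np.uint8)
im[:300,:]=crop(f,K,V,200,186,107,40,7.5,pts)[:300,:800]
im[300:,:400]=crop(f,K,V,262,186,40,30,10,pts)
im[300:,400:]=crop(s,K2,V2,285,220,40,30,10,kp)
cv2.imwrite('pics/kh.png',im)
E
```

```text
[ 0.53070852 -0.29370488  0.17474589] 1.755760286016008
```

View pics/kh.png

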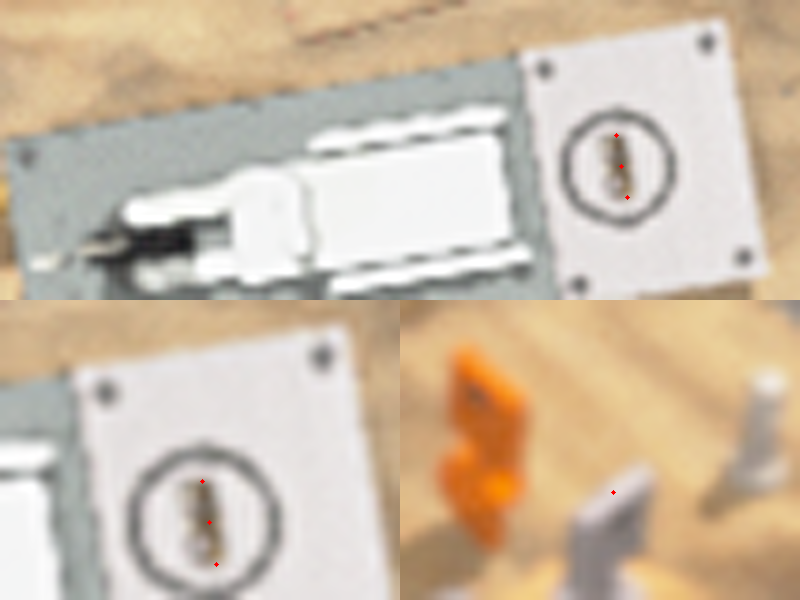

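The keyhole is clear: the slot centre is at (205,522) against a predicted (209,522), so within 1 mm. The key head agrees too. Gripping the key.

drive_tool --linear '[[0, -0.025, 0.406], [0, 0, 0.406], [0, 0, 0.406], [0, 0, 0.406], [0, 0, 0.406], [0, 0, 0.406], [0, 0, 0], [0, 0, 0], [0, 0, 0], [0, 0, 0], [0, 0, 0], [0, 0, 0]]' --angular '[[0, 0, 0], [0, 0, 0], [0, 0, 0], [0, 0, 0], [0, 0, 0], [0, 0, 0], [0, 0, 0], [0, 0, 0], [0, 0, 0], [0, 0, 0], [0, 0, 0], [0, 0, 0]]' --fingers '[-0.35, -0.35, -0.35, -0.35, -0.35, -0.35, -0.35, -1, -1, -1, -1, -1]' --newtons 25

```text
time_s: 15.4
position: [0.5319, -0.2957, 0.0553]
ee_rot: [-0.289, 3.126, 0.0]
force: [-1.0, 4.0, 5.5]
grip_width: 0.0079
grip_force: 25.0
```

```bash
python3 -c "
from h import *
S=read_state();print(S['position'],S['q'][0]-S['q'][5],S['force'],S['ft_torque'],S['grip_width'])"
```

```text
[ 0.53194113 -0.29565777  0.05529343] 1.7551106110958035 [-0.98149026  3.99196489  5.4632763 ] [ 0.72166691  0.02015048 -0.04482649] 0.007939268036556016
```

drive_tool --linear '[[0, 0, -0.15], [0, 0, -0.3], [0, 0, -0.4], [0, 0, -0.4], [0, 0, -0.3], [0, 0, 0], [0, 0.425, 0], [0, 0.425, 0], [0, 0.425, 0], [0, 0.425, 0], [0, 0.425, 0], [0, 0.425, 0], [0, 0.425, 0], [0, 0.425, 0], [0, 0.425, 0], [0, 0.425, 0], [0, 0, 0], [0, 0, 0]]' --angular '[[0, 0, 0], [0, 0, 0], [0, 0, 0], [0, 0, 0], [0, 0, 0], [0, 0, 0.022], [0, 0, 0], [0, 0, 0], [0, 0, 0], [0, 0, 0], [0, 0, 0], [0, 0, 0], [0, 0, 0], [0, 0, 0], [0, 0, 0], [0, 0, 0], [0, 0, 0], [0, 0, 0]]' --fingers '[-1, -1, -1, -1, -1, -1, -1, -1, -1, -1, -1, -1, -1, -1, -1, -1, -1, -1]'

```text
time_s: 17.2
position: [0.4992, -0.0857, 0.1315]
ee_rot: [-0.239, 3.132, -0.002]
force: [0.7, 0.4, -0.9]
grip_width: 0.0077
grip_force: 25.0
```

```bash
python3 - <<'E'
from h import *
s,K,V=cam('side')
S=read_state();p=np.array(S['position']);print(p,S['q'][0]-S['q'][5],S['ee_rot'],S['grip_width'],S['force'])
a=S['q'][0]-S['q'][5]-np.pi/2;ux=np.array([np.cos(a),np.sin(a),0])
dn=lambda d:np.array([0,0,d])
pts=[p+dn(-.0153),p+dn(-.0153)+.015*ux,p+dn(-.0153)-.015*ux,p+dn(-.0378)+.011*ux,p+dn(-.0378)-.011*ux,p+dn(.0147)+.017*ux,p+dn(.0147)-.017*ux]
x,y,w,h,sc=235,175,50,37.5,16
y0=int(y);im=cv2.resize(s[175:213,235:285,::-1],None,fx=15.75,fy=15.75,interpolation=cv2.INTER_CUBIC)
for q in proj(K,V,pts):
    q=(q+.5-[235,175])*15.75-.5; cv2.circle(im,tuple(int(v) for v in q),3,(0,0,255),-1)
cv2.imwrite('pics/held.png',im);print(im.shape)
E
```

```text
[ 0.49934774 -0.08615532  0.13140216] 1.721942779658814 [-2.37210975e-01  3.13223552e+00 -1.51599305e-03] 0.008005915046808521 [ 0.70673301  0.05566109 -0.06870217]
(598, 788, 3)
```

View pics/held.png

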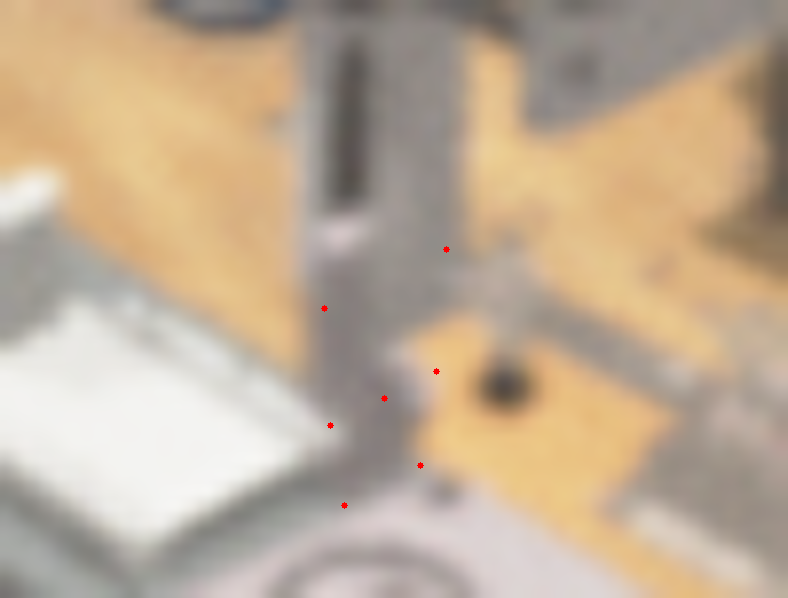

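The key is gripped upright, with its bit at (380,460), and sits slightly robot-ward of the pads' centre. This agrees with the top view (about 2 mm), so I compensate and probe down.

drive_tool --linear '[[-0.03, 0, 0.2], [0, 0, 0.2], [0, 0, 0.2], [0, 0, 0.06], [0, 0, 0.06], [0, 0, 0.06], [0, 0, 0]]' --angular '[[0, 0, 0], [0, 0, 0], [0, 0, 0], [0, 0, 0], [0, 0, 0], [0, 0, 0], [0, 0, 0]]' --fingers '[-1, -1, -1, -1, -1, -1, -1]'

```text
time_s: 17.95
position: [0.5007, -0.0858, 0.0919]
ee_rot: [0.237, -3.132, -0.0]
force: [-0.1, -0.8, -0.8]
grip_width: 0.0084
grip_force: 25.0
```

drive_tool --linear '[[0, 0, 0.04], [0, 0, 0.04], [0, 0, 0.04], [0, 0, 0]]' --angular '[[0, 0, 0], [0, 0, 0], [0, 0, 0], [0, 0, 0]]' --fingers '[-1, -1, -1, -1]'

```text
time_s: 18.35
position: [0.5009, -0.0854, 0.0861]
ee_rot: [-0.237, 3.132, 0.001]
force: [-0.1, 0.2, -0.3]
grip_width: 0.0077
grip_force: 25.0
```

```bash
python3 -c "
from h import *
S=read_state();print(S['position'],S['q'][0]-S['q'][5],S['force'],S['ft_torque'],S['grip_width'])"
```

```text
[ 0.50088118 -0.08541264  0.08607064] 1.7217386282364182 [-0.14667261  0.20003587 -0.32795095] [ 0.21483916 -0.22638565 -0.01328342] 0.007722713825174896
```

drive_tool --linear '[[0, 0, 0], [0, 0, 0.04], [0, 0, 0.04], [0, 0, 0.04], [0, 0, 0.04], [0, 0, 0]]' --angular '[[0, 0, 0], [0, 0, 0], [0, 0, 0], [0, 0, 0], [0, 0, 0], [0, 0, 0]]' --fingers '[-1, -1, -1, -1, -1, -1]' --newtons 45

```text
time_s: 18.95
position: [0.501, -0.0857, 0.0791]
ee_rot: [-0.237, 3.132, -0.0]
force: [-1.3, 1.5, 5.0]
grip_width: 0.0078
grip_force: 45.0
```

drive_tool --linear '[[0, 0, 0.04], [0, 0, 0.04], [0, 0, 0.04], [0, 0, 0], [0, 0, 0]]' --angular '[[0, 0, 0], [0, 0, 0], [0, 0, 0], [0, 0, 0], [0, 0, 0]]' --fingers '[-1, -1, -1, -1, -1]'

```text
time_s: 19.45
position: [0.5011, -0.0857, 0.0753]
ee_rot: [-0.237, 3.131, -0.001]
force: [-5.9, 2.7, 14.3]
grip_width: 0.0077
grip_force: 45.0
```

drive_tool --linear '[[0, 0, 0.04], [0, 0, 0], [0, 0, 0]]' --angular '[[0, 0, 0], [0, 0, 0], [0, 0, 0]]' --fingers '[-1, -1, -1]'

```text
time_s: 19.75
position: [0.5011, -0.0857, 0.0752]
ee_rot: [-0.237, 3.131, -0.001]
force: [-8.7, 3.5, 22.2]
grip_width: 0.0077
grip_force: 45.0
```

Seated: the collar is on the face (z stops at 0.0752 while the force rises). Turning clockwise about the key's axis.

drive_tool --linear '[[0, -0.006, 0], [0, -0.006, 0], [0, -0.006, 0], [0, -0.006, 0], [0, -0.006, 0], [0, -0.006, 0], [0, -0.006, 0], [0, -0.006, 0], [0, -0.006, 0], [0, -0.006, 0], [0, -0.006, 0], [0, 0, 0], [0, 0, 0]]' --angular '[[0, 0, 0.091], [0, 0, 0.091], [0, 0, 0.091], [0, 0, 0.091], [0, 0, 0.091], [0, 0, 0.091], [0, 0, 0.091], [0, 0, 0.091], [0, 0, 0.091], [0, 0, 0.091], [0, 0, 0.091], [0, 0, 0], [0, 0, 0]]' --fingers '[-1, -1, -1, -1, -1, -1, -1, -1, -1, -1, -1, -1, -1]'

```text
time_s: 21.05
position: [0.4995, -0.0891, 0.0752]
ee_rot: [1.962, 2.45, -0.001]
force: [-8.1, 2.5, 22.5]
grip_width: 0.0079
grip_force: 45.0
```

```bash
python3 -c "
from h import *
S=read_state();print(S['position'],S['q'][0]-S['q'][5],S['force'],S['ft_torque'],S['grip_width'],S['grip_force'],S['ee_rot'])
f,K,V=cam('side')
cv2.imwrite('pics/end.png',cv2.resize(f[165:240,200:300,::-1],None,fx=8,fy=8,interpolation=cv2.INTER_CUBIC))"
```

```text
[ 0.49953428 -0.08914195  0.0751853 ] 0.22004241491966808 [-8.08162605  2.49087978 22.47468975] [0.33713536 1.78243347 0.04533786] 0.007899363504233266 45.0231058956706 [ 1.96189546e+00  2.44986009e+00 -1.08636331e-03]
```

View pics/end.png

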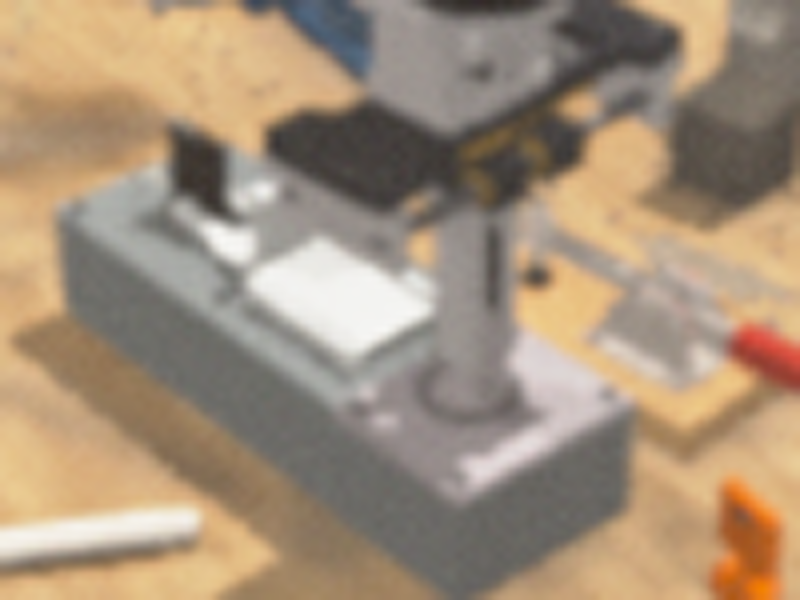

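The lock is at the knob, the key is in with its collar on the face at (475,385), and it is turned 1.50 rad. I'll add a little more for margin.

drive_tool --linear '[[0, 0, 0], [0, 0, 0], [0, 0, 0], [0, 0, 0]]' --angular '[[0, 0, 0.03], [0, 0, 0.02], [0, 0, 0], [0, 0, 0]]' --fingers '[-1, -1, -1, -1]'

```text
time_s: 21.5
position: [0.4994, -0.0892, 0.0752]
ee_rot: [2.052, 2.375, -0.002]
force: [-9.1, 1.5, 22.5]
grip_width: 0.0079
grip_force: 45.0
```

```bash
python3 -c "
from h import *
S=read_state();print(S['position'],S['q'][0]-S['q'][5],S['force'],S['ft_torque'],S['grip_force'],np.abs(S['qd']).max())
print(close_job())"
```

```text
[ 0.49937662 -0.08915907  0.07521005] 0.1454684334239454 [-9.13929783  1.51028656 22.52870552] [0.38926584 1.88464198 0.14330651] 45.034570646676 0.0020396013727535032
the job is handed in; nothing more can be done
None
```

I handed the job in at 21.5 s, but no verdict came back: the knob is at the mark, the lock is slid its full 70 mm, and the square key is seated and held turned with the gripper rotated about 1.57 rad (the plug angle itself could not be read).

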